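Seat the last friction peg of a ukulele

TASK

The ukulele lying face down on the bench still lacks its fourth friction peg: take the flat-buttoned peg from the wooden block and start it in the one empty hole of the headstock. Feel for where its taper first bites with the peg centred in the hole, then press and turn it at the same time, a little to and fro, until it has gone in about 4 mm deeper than that and stays wedged by itself when you let go, but do not drive it so hard that the headstock splits. Leave the flat of its button in line with the neck like the other three, and do not knock the other things on the bench about.

Things in the scene. Friction and masses are not known exactly. Their poses are not given: they have to be found in the camera images.
- peg: dark peg with a FLAT button, 20 g, 82 mm long, upright in a hole of the block (the other hole has a paler, round-knobbed peg). Origin at the tip, z up along it. Round shank z = 0 to 44 mm, radius 3.9 growing to 6.1 mm (0.05 per mm); collar radius 8.5 mm, z = 44 to 47.5; stem radius 4.2 mm to z = 57; button z = 58 to 82, 20 mm wide along x, 9 mm thick along y.
- peg_button (a point): centre of the peg's button, 70 mm above its tip: grip it here across the flat cheeks (y = +-4.5 mm). A grip of 70 N keeps the peg from slipping while it is turned.
- hole: the one empty peg hole in the back of the headstock. Origin: hole's centre, level with the wood, z up; x, y as uke. Same taper as the peg, reamed to an unknown depth: a centred peg drops freely and first touches all round with its tip 28 to 36 mm below the wood (collar 8 to 16 mm above). If 0.5 mm off centre it rubs on one side up to 10 mm earlier, with side force about equal to axial.
- hole_foot (a point): lower end of that hole, open, 22 mm below the wood. If the peg rubs on one side, shift the hand the way it is pushed, 0.05 mm per N, until the side force is under 1.5 N; an upward force of 4 to 5 N then means it has bitten. Keep giving way sideways (0.02 mm per N) while turning. Chalked: friction 1.0 to 1.45. Pushed straight in, the peg stops at once and is left too loose.
- collar (a point): underside of the peg's collar, 44 mm above its tip, radius 8.5 mm; it ends 1 to 12 mm above the wood. Turned about 0.4 rad to and fro under a push of 6 to 12 N the peg sinks and wedges. 4 mm past the bite it holds by itself with about 40 N (sum of contact forces), 7 N more per mm; under 2.5 mm is too loose, over 6 mm splits the wood. Ease push and side force below 4 N before letting go.
- uke: tenor ukulele held face down, fixed. Origin on the bench under the headstock's centre; x across the headstock, neck and body along -y. The headstock's back is level, 75 mm above the bench, 84 by 112 mm, 16 mm thick with 6 mm bushings below. Its four peg holes are at x = +-26, y = +-24 mm. At the end the new peg's x must lie along this y, either way round.
- fitted_peg0: one of three pegs already in the headstock, same as the loose one, fixed; origin at its tip. Its button reaches 43 mm above the wood: carry the loose peg's tip higher than that until over the hole. A neighbour's button face is 47 mm from the empty hole's axis across the neck: open the fingers no wider than about 35 mm there.
- fitted_peg1: Another fitted peg, like fitted_peg0.
- fitted_peg2: Another fitted peg, like fitted_peg0.
- peg_block: wooden block 110 by 56 mm, 50 mm high, fixed, with two 12.5 mm through holes at its x = +-28 mm; origin under its centre. Either hole may have the flat-buttoned peg, whose collar rests on the block (tip 6 mm above the bench). Lift 45 mm to clear it.
- knob_peg: bystander: paler, larger peg with a round 26 mm knob in the block's other hole, 83 mm tall; origin at its tip.
- reamer: bystander: tapered reamer with wooden handle, 180 mm long, lying on the bench; origin under its middle.
- wax_tin: bystander: small round metal tin, 52 mm across, 34 mm high; origin under its centre.
- tape_roll: bystander: roll of tape lying flat, 96 mm across, 24 mm high; origin under its centre.
- glue_bottle: bystander: white glue bottle, 50 mm across, 150 mm high; origin under its centre.
- hammer: bystander: small hammer lying on the bench, 220 mm long; origin under its middle.
- brush: bystander: flat brush lying on the bench, 170 mm long; origin under its middle.
- sanding_cork: bystander: cork sanding block, 75 by 45 by 30 mm; origin under its centre.

How it is judged:
On the way, in this order (a step that is already met when the one before it is completed fails the run):
1. the peg is started upright in the empty hole, its tip more than 8 mm below the wood (horizontal distance between peg and hole below 0.004 m and z of peg in the frame of hole below -0.008 m and angle between peg's own z axis and vertical below 0.15 rad), for 0.1 s.
2. the peg is turned (faster than 0.15 rad/s) while the taper is pressed into the hole (contact force above 15 N) (contact force between peg and hole above 15 N and angular speed of peg above 0.15 rad/s and horizontal distance between peg and hole below 0.003 m and z of peg in the frame of hole below -0.028 m), for 0.1 s.
At the end, for the whole second after the job is handed in: Released and still, the peg stands in the hole: tip over 28 mm below the wood, within 2 mm of the axis, square to the headstock within 0.06 rad, button within 0.2 rad of the neck's line, wedged by itself (contact force with the hole above 30 N, as it is after turning 3 to 4 mm past the bite) (contact force between peg and hole above 30 N and horizontal distance between peg and hole below 0.002 m and z of peg in the frame of hole below -0.028 m and angle between peg's own z axis and vertical below 0.06 rad and angle between the x axis of peg and the y axis of uke, either way round below 0.2 rad and linear speed of peg below 0.01 m/s and angular speed of peg below 0.1 rad/s); the robot touches nothing.
It fails at once if the peg is driven so hard that the headstock splits (contact force between peg and hole above 85 N) (contact force between peg and hole above 85 N).
It fails at once if another thing on the bench is displaced by more than 30 mm (distance of any of knob_peg, reamer, wax_tin, tape_roll, glue_bottle, hammer, brush, sanding_cork from where it was at the start of the episode above 0.03 m).
It also fails if it takes over 72 s, if anything falls off the work surface, if the arm or the gripper's body presses on something with over 40 N, if the wrist force passes 120 N, or if a joint passes its speed limit or range.

ROBOT

A 7-joint arm with a two-finger parallel gripper is mounted at the origin on the work surface. World frame = base frame: x ahead of the robot, y to its left, z up, the work surface at z = 0. Lengths are in m, angles in rad, forces in N, time in s.
With the tool pointing down it reaches from about 0.35 to 0.9 m from the base axis. Payload 7.2 kg.
Tool frame: the origin (TCP) lies midway between the tips of the shut fingers; the grasp point (between the pads) lies 19 mm behind it; y points along the fingers, x is the direction in which the jaws open and shut, and the axes are right-handed (so a half turn about y gives the same grasp; the last joint's range is limited). The gripper opens to 85 mm and grips with 20 to 120 N. Pads are 22 mm wide; open, the fingers measure 114 mm over their backs; the gripper's body (76 mm by 85 mm) begins 54 mm behind the grasp point. The pads swing forward as they close: fully open they stand 13 mm farther back than shut.
Start: joints at [1.081, 0.411, -0.013, 1.596, 0.006, 1.134, -0.082], TCP at [0.256, -0.57, 0.231] pointing down, gripper open.
Joint ranges: [-2.95, 2.95], [-0.29, 1.99], [-1.47, 1.44], [0.14, 2.54], [-1.03, 4.17], [0.13, 1.85], [-2.86, 2.86]. Speed limits (rad/s): [2.39, 2.39, 3.01, 3.01, 3.14, 3.14, 3.14].

INTERFACE

Orientations are given as a unit quaternion [w, x, y, z].
In Python, from rig import * gives the robot as it stands.
- The arm moves only by the tool play_rows, never from a script. Its argument "motion" is a list that holds one entry, the list of rows, each a list of 7 numbers: the closure, from 0 (fully open) to 1 (shut), then the shift along the world's x, y, z in cm, then the turn, a rotation vector about the world's x, y, z in degrees. A call has 1 to 12 rows; each row is the pose to reach, as a shift and turn from the pose measured when the call began; what a row does not reach only later rows make up. A row lasts 1/8 s, in which the tool goes at most 62.5 mm and 10.7 degrees, less where a joint would pass 70% of its speed; a pose out of reach is approached as far as the arm can. A call with a gripper value outside its range is refused whole. The fingers move at their own pace and stop on an object; "squeeze" is the grip in N (left out, the last holds). Time passes only in rows, so rows that repeat a pose let the fingers close. It gives the time, the measured TCP pose, the force and the opening at its end, in the units of the state.
- get_obs(): the state, without advancing time (a new reading comes with each control period).
- camera(name): name is "scene" or "top" or "wrist"; returns a dict with "pixels" (400x640x3 uint8, red, green, blue), "z_map" (400x640 float32, m along the optical axis (not along the pixel's ray), 0 where there is no reading), "fovy" (degrees; the focal length in pixels is half the picture's height over the tangent of half this angle, whatever the lens; pixels are square), "cx", "cy" (the principal point, pixels), "R" (3x3) and "t" (3): a world point X has camera coordinates R X + t. Camera axes: x right, y down, z forward; pixel columns grow to the right and rows downward; lengths in m; the calibration is good to about 2 mm. A picture is of the moment at which its call begins.
- hand_in(): hands the job in, once; it reports no verdict.
Trained networks look in a picture, given as the dict that the camera call returned (one of the last four; its "shot" number tells which), for a name from the list of things; names that differ only in an ending like _2 or _b are one class to them, and where a whole thing is asked for, a point or a joint stands for the part that bears it (a point fixed in the world has none). Each returns a list of dicts, best first, with "score" (0 to 1); they miss things now and then, are a little off and sometimes report something else, mostly with a low value. They report only what shows in the picture. A call takes as long as a camera call.
- regions_of(query, picture): "pixels" (400x640 bool, what is visible of it) and "bbox" ([centre column, centre row, width, height] in pixels, round what is visible of it).
The state is a dict: "clock": time; "joint_pos": joint angles; "qd": joint speeds; "joint_torque": joint torques, N m; "tool_pos": TCP position; "ee_rot": TCP orientation; "ft_force": force on the tool from outside, world axes, zero at the start; "wrist_torque": the same for the moment, N m; "opening": opening from 0.0 (shut) to 1.0 (fully open).
Only numpy, scipy, OpenCV 4.12 (cv2) and the standard library are available. Lean on these libraries where they do the work, as an engineer would, in place of code of your own. Each camera call takes 0.05 s, during which the arm holds its last target.

## Working session

There is one attempt and no reset: what is moved stays moved. The work goes in short steps, Python scripts to look and compute and a tool call to move; the robot and the scene stay as the last step left them, time stands still between calls to the robot, and variables do not carry over. Pictures are saved under pics/ and viewed, and the job is handed in when it is done.

Besides the shell and the picture viewer there is one more tool, called after ">>>" by a JSON object that holds its "fn" and its "kwargs". play_rows: Moves the arm, as the interface text tells. Its arguments: {"type":"object","properties":{"motion":{"type":"array","items":{"type":"array","items":{"type":"array","items":{"type":"number"}}}},"squeeze":{"type":"number"}},"required":["motion"]}

```bash
mkdir -p pics; ls
python3 - <<'E'
from rig import *
import cv2, pickle
print({k:v for k,v in get_obs().items()})
for n in ["scene","top"]:
    c=camera(n); pickle.dump(c,open(f'{n}.pkl','wb'))
    cv2.imwrite(f'pics/{n}0.png',c["pixels"][:,:,::-1]); print(n,c["fovy"],c["cx"],c["cy"],c["R"],c["t"])
    for q in ["peg","hole","uke","peg_block","fitted_peg0","knob_peg"]:
        for r in regions_of(q,c)[:4]: print(q,round(r["score"],2),r["bbox"],r["pixels"].sum())
E
```

```text
pics
{'clock': 0.0, 'joint_pos': array([ 1.08081094,  0.41193828, -0.01269262,  1.59703102,  0.00561133,
        1.13430764, -0.08219735]), 'qd': array([ 0.00059378, -0.0001857 , -0.00195241,  0.00078823,  0.00027723,
        0.00161987,  0.00143114]), 'joint_torque': array([ 1.99051974e-04, -6.00627065e+01,  6.82344362e-01, -2.99409556e+01,
        1.38569615e-02,  1.06381945e-02,  9.54450343e-06]), 'tool_pos': array([ 0.25561534, -0.56979819,  0.23043461]), 'ee_rot': array([ 0.59386687, -0.59331553,  0.384765  , -0.38373783]), 'ft_force': array([ 0.23102103,  0.7408018 , -0.4230085 ]), 'wrist_torque': array([0.02452701, 0.03559721, 0.01468376]), 'opening': 1.002549142961154}
scene 45.39277779240435 315.0668916447401 199.06997060444 [[ 0.64166527  0.76665677  0.02242949]
 [ 0.43415051 -0.33895054 -0.83464116]
 [-0.63228081  0.54529802 -0.55033721]] [-0.47671049 -0.12615065  1.42683708]
peg 0.58 [354.8, 189.2, 45.0, 37.5] 1130
hole 0.51 [355.3, 187.3, 43.4, 37.4] 1065
uke 0.84 [164.5, 297.0, 322.6, 206.0] 25875
peg_block 0.77 [355.6, 188.5, 45.8, 40.0] 1005
fitted_peg0 0.65 [291.4, 213.8, 9.1, 18.8] 123
fitted_peg0 0.58 [291.9, 196.1, 10.8, 20.3] 113
fitted_peg0 0.52 [306.5, 204.1, 6.4, 18.4] 135
knob_peg 0.57 [348.2, 167.2, 9.1, 17.2] 114
top 51.01321325856498 323.5828716753138 203.67916551163165 [[ 0.00810949 -0.99968643 -0.02369112]
 [-0.98576155 -0.00401277 -0.16810137]
 [ 0.16795359  0.02471701 -0.98548499]] [0.15349052 0.52333456 1.00205769]
peg 0.49 [252.3, 197.6, 8.4, 11.3] 54
peg 0.15 [264.4, 144.8, 58.6, 42.8] 739
uke 0.91 [472.6, 179.7, 288.7, 94.7] 15190
uke 0.21 [253.1, 199.9, 8.0, 7.9] 58
peg_block 0.66 [258.4, 210.8, 24.5, 44.6] 991
fitted_peg0 0.45 [346.7, 178.3, 3.0, 14.0] 50
fitted_peg0 0.43 [347.5, 200.2, 7.0, 5.2] 50
knob_peg 0.56 [253.4, 220.6, 10.8, 8.1] 96
knob_peg 0.19 [252.8, 197.5, 6.1, 7.6] 34
```

Run:
```python
import cv2
a=cv2.imread('pics/scene0.png');cv2.imwrite('pics/s0z.png',cv2.resize(a[130:270,220:420],(800,560),interpolation=2))
a=cv2.imread('pics/top0.png');cv2.imwrite('pics/t0z.png',cv2.resize(a[120:270,220:420],(800,600),interpolation=2))
```

```text
(no output)
```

View pics/top0.png

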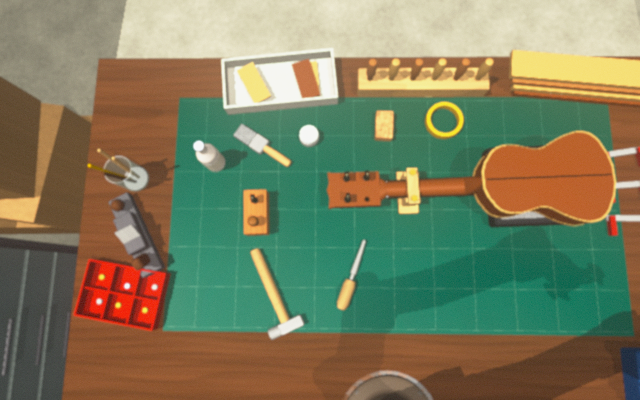

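View pics/scene0.png

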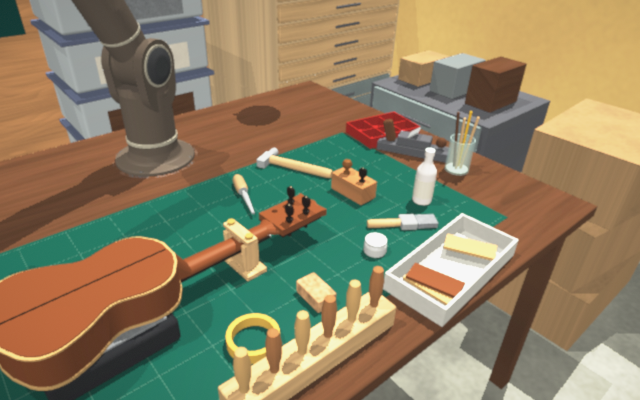

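```bash
sleep 1
```

```text
(no output)
```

View pics/t0z.png

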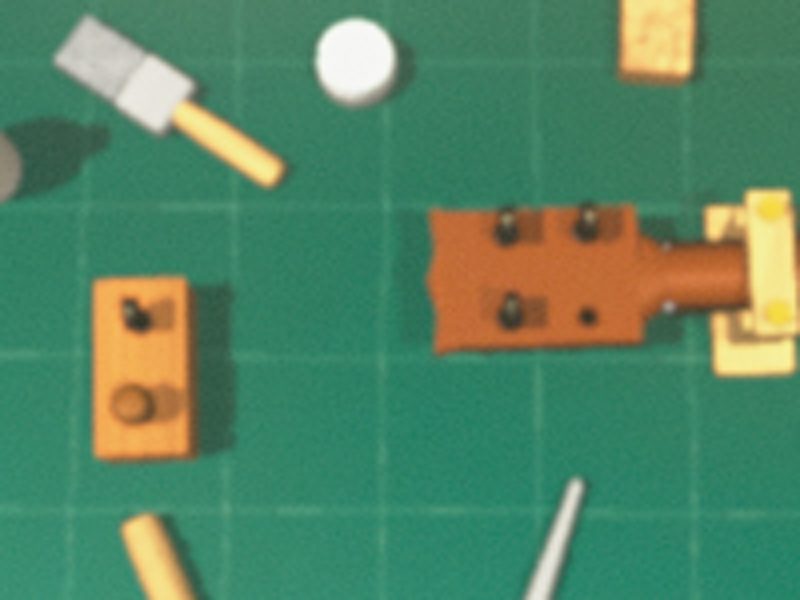

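View pics/s0z.png

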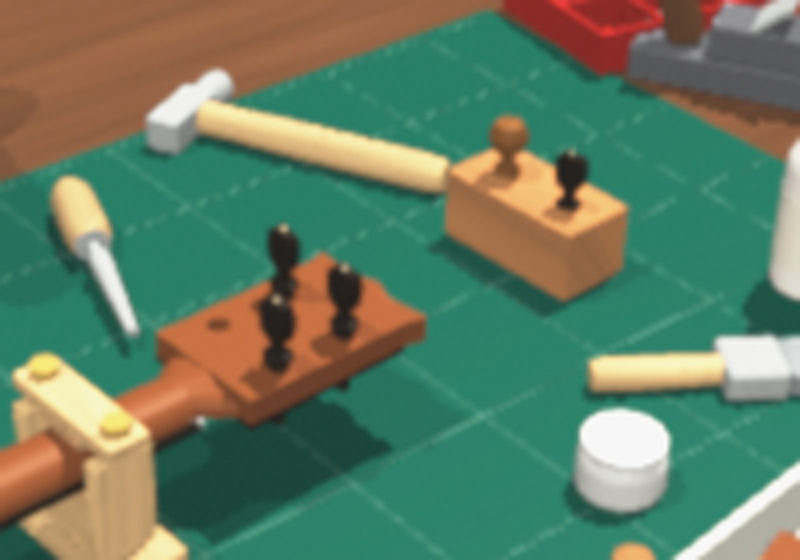

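```bash
cat > h.py <<'E'
import numpy as np, cv2
def foc(c): return 200/np.tan(np.radians(c["fovy"])/2)
def atz(c,u,v,z):
    d=c["R"].T@np.array([(u-c["cx"])/foc(c),(v-c["cy"])/foc(c),1.]); o=-c["R"].T@c["t"]
    return o+d*(z-o[2])/d[2]
def cloud(c):
    v,u=np.mgrid[:400,:640]; z=c["z_map"]
    P=np.stack([(u-c["cx"])/foc(c)*z,(v-c["cy"])/foc(c)*z,z],-1)
    W=(P-c["t"])@c["R"]; W[z==0]=np.nan; return W
def proj(c,X):
    p=c["R"]@X+c["t"]; return foc(c)*p[:2]/p[2]+np.array([c["cx"],c["cy"]])
E
python3 - <<'E'
from h import *; import pickle
c=pickle.load(open('top.pkl','rb')); W=cloud(c)
for n,u,v,z in [("hole",366.7,199,.075),("pegbtn",252.5,197.5,.088),("knob",252.5,220.5,.083),("f0",346.7,175.5,.118),("f1",366.5,174.5,.118),("f2",348,196.5,.118)]:
    print(n,atz(c,u,v,z).round(4), W[round(v),round(u)].round(4))
# headstock edges & block corners
for n,u,v,z in [("h bl",328.5,207.5,.075),("h tl",327,172.5,.075),("h tr",379,171.5,.075),("h br",381,205.5,.075),("blk tl",243,190.5,.05),("tr",267,189.5,.05),("bl",243.5,234.5,.05),("br",267.5,234.3,.05)]: print(n,atz(c,u,v,z).round(4))
E
```

```text
hole [0.5294 0.0513 0.075 ] [0.5324 0.0493 0.0589]
pegbtn [0.5297 0.3275 0.088 ] [0.5286 0.3288 0.0873]
knob [0.4744 0.3264 0.083 ] [0.4747 0.3263 0.09  ]
f0 [0.5776 0.1011 0.118 ] [0.5765 0.1003 0.1173]
f1 [0.5801 0.0546 0.118 ] [0.5821 0.0555 0.1147]
f2 [0.5273 0.0981 0.118 ] [0.5284 0.0981 0.1188]
h bl [0.5081 0.1439 0.075 ]
h tl [0.5954 0.1482 0.075 ]
h tr [0.5982 0.0205 0.075 ]
h br [0.5136 0.0169 0.075 ]
blk tl [0.5545 0.3597 0.05  ]
tr [0.5573 0.2992 0.05  ]
bl [0.4437 0.3539 0.05  ]
br [0.4445 0.2944 0.05  ]
```

```bash
cat >> h.py <<'E'
from scipy.spatial.transform import Rotation as Ro
def Rq(q): return Ro.from_quat([q[1],q[2],q[3],q[0]])
E
python3 - <<'E'
from rig import *; from h import *
o=get_obs(); R=Rq(o["ee_rot"]).as_matrix(); print(R.round(3)); c=camera("wrist"); print(c["fovy"],(-c["R"].T@c["t"]).round(3),c["R"].round(3))
print("cam origin in tool",(R.T@(-c["R"].T@c["t"]-o["tool_pos"])).round(3), (c["R"]@R).round(2))
cv2.imwrite('pics/w0.png',c["pixels"][:,:,::-1])
E
```

```text
[[ 0.409  0.     0.912]
 [-0.912 -0.     0.409]
 [ 0.    -1.    -0.   ]]
70.63070259302523 [ 0.333 -0.536  0.374] [[ 0.41  -0.912  0.001]
 [-0.863 -0.387  0.324]
 [-0.295 -0.134 -0.946]]
cam origin in tool [ 0.    -0.143  0.084] [[ 1.   -0.    0.  ]
 [ 0.   -0.32 -0.95]
 [ 0.    0.95 -0.32]]
```

View pics/w0.png

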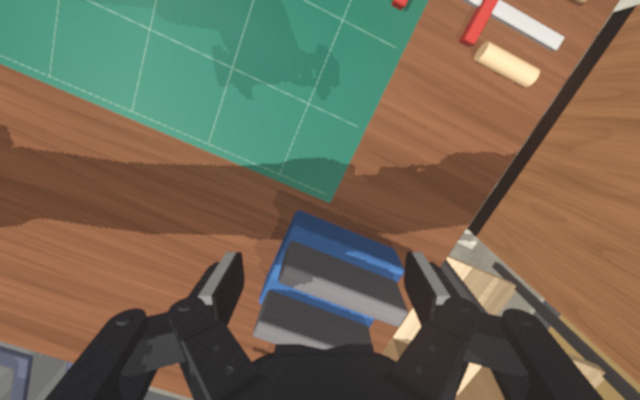

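>>> {"fn": "play_rows", "kwargs": {"motion": [[[0, 1.5, 5, 0.5, 0, 0, 0], [0, 3, 10, 1, 0, 0, 0], [0, 5, 16, 2, 0, 0, 0], [0, 7, 22, 2, 0, 0, 0], [0, 9, 28, 2, 0, 0, 0], [0, 11, 34, 2, 0, 0, 0], [0, 13, 40, 2, 0, 0, 0], [0, 15, 46, 2, 0, 0, 0], [0, 17, 52, 2, 0, 0, 0], [0, 19, 58, 2, 0, 0, 0], [0, 21, 64, 2, 0, 0, 0], [0, 22, 69, 2, 0, 0, 0]]]}}

```text
clock: 2.25
tool_pos: [0.4766, 0.1217, 0.2516]
ee_rot: [0.594, -0.593, 0.384, -0.385]
ft_force: [0.4, 0.6, -0.4]
opening: 1.001
```

>>> {"fn": "play_rows", "kwargs": {"motion": [[[0, 2.5, 5, 0, 0, 0, 0], [0, 5, 11, 0, 0, 0, 0], [0, 6.5, 17, 0, 0, 0, 0], [0, 7, 21, 0, 0, 0, 0], [0, 7, 21, 0, 0, 0, 0]]]}}

```text
clock: 2.88
tool_pos: [0.5451, 0.336, 0.251]
ee_rot: [0.595, -0.594, 0.383, -0.382]
ft_force: [1.0, 0.5, 0.2]
opening: 1.003
```

Run:
```python
from rig import *; from h import *; import pickle
c=camera("wrist"); pickle.dump(c,open('w1.pkl','wb')); print(get_obs()["tool_pos"])
cv2.imwrite('pics/w1.png',c["pixels"][:,:,::-1])
p=proj(c,np.array([.529,.328,.088]));print(p); u,v=p.astype(int)
a=c["pixels"][max(0,v-60):v+60,u-80:u+80,::-1]; cv2.imwrite('pics/w1z.png',cv2.resize(a,(800,600),interpolation=2))
for q in ["peg","peg_button","knob_peg"]:
    for r in regions_of(q,c)[:3]: print(q,r["score"],r["bbox"],r["pixels"].sum())
```

```text
[0.54579539 0.33334729 0.25103806]
[323.98270675 193.93153088]
peg 0.78 [324.1, 186.7, 11.5, 26.7] 219
peg_button 0.77 [325.8, 183.8, 11.4, 21.1] 183
knob_peg 0.96 [308.4, 222.9, 22.1, 25.2] 405
```

View pics/w1.png

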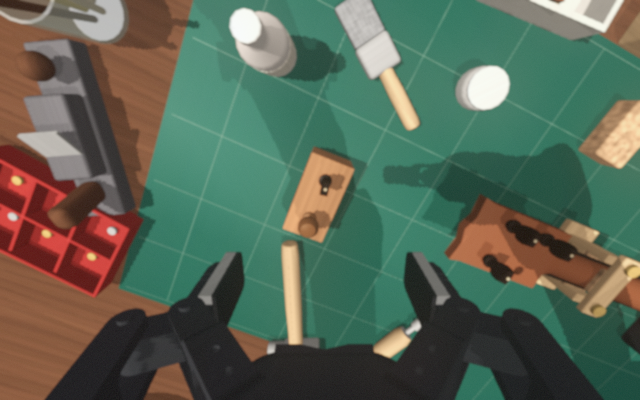

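View pics/w1z.png

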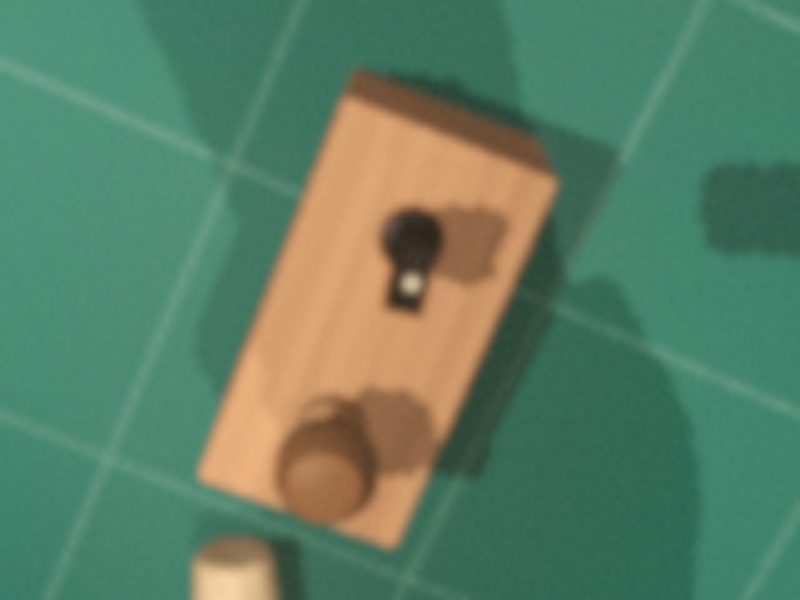

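>>> {"fn": "play_rows", "kwargs": {"motion": [[[0, -1.0, -0.3, -5, 0, 0, 0], [0, -1.6, -0.4, -10, 0, 0, 0], [0, -1.6, -0.4, -11, 0, 0, 0], [0, -1.6, -0.4, -11, 0, 0, 0]]]}}

```text
clock: 3.58
tool_pos: [0.5319, 0.3255, 0.1425]
ee_rot: [0.593, -0.593, 0.385, -0.386]
ft_force: [0.3, 0.9, -1.4]
opening: 0.998
```

Run:
```python
from rig import *; from h import *; import pickle
c=camera("wrist"); pickle.dump(c,open('w2.pkl','wb')); print(get_obs()["tool_pos"])
p=proj(c,np.array([.529,.328,.088]));print(p); u,v=p.astype(int)
a=c["pixels"][max(0,v-60):v+60,u-80:u+80,::-1]; cv2.imwrite('pics/w2z.png',cv2.resize(a,(800,600),interpolation=2))
for q in ["peg","peg_button"]:
    for r in regions_of(q,c)[:3]: print(q,r["score"],r["bbox"],r["pixels"].sum())
W=cloud(c); 
m=(W[...,2]>.07)&(W[...,2]<.1)&(np.hypot(W[...,0]-.529,W[...,1]-.328)<.025)
P=W[m]; print(len(P),P.mean(0),P[:,2].max())
P=P[P[:,2]>.083]; print(len(P),P.mean(0)); w,V=np.linalg.eigh(np.cov(P[:,:2].T)); print(np.sqrt(w)*1e3,V, np.degrees(np.arctan2(V[1,1],V[0,1])))
r=cv2.minAreaRect((P[:,:2]*1e3).astype(np.float32)); print(r)
```

```text
[0.53234511 0.32624733 0.14352468]
[318.34168878 218.77226734]
peg 0.93 [317.1, 201.9, 13.6, 40.1] 458
peg_button 0.97 [320.9, 204.5, 18.1, 35.2] 490
347 [0.53702347 0.33133048 0.08521167] 0.0905586651549679
267 [0.53571911 0.3308775  0.08735457]
[2.53500379 5.17996538] [[ 0.17900762 -0.98384769]
 [-0.98384769 -0.17900762]] -169.68803799891148
((535.0432739257812, 330.611083984375), (18.824710845947266, 8.633248329162598), 10.949151039123535)
```

View pics/w2z.png

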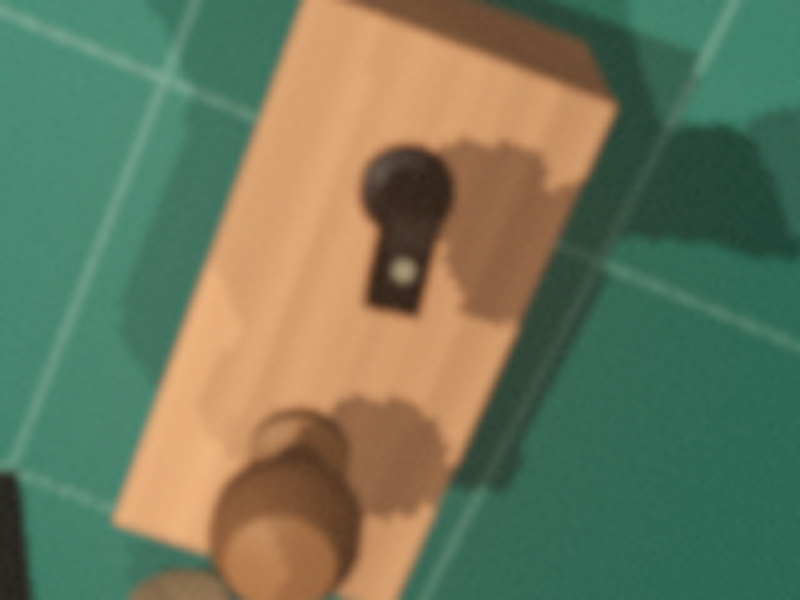

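Run:
```python
from h import *; import pickle
c=pickle.load(open('w2.pkl','rb'));
print(atz(c,318.6,212.2,.088),atz(c,319.2,196,.0535))
c=pickle.load(open('top.pkl','rb'));a=c["pixels"][180:240,220:300,::-1]; cv2.imwrite('pics/t0p.png',cv2.resize(a,(800,600),interpolation=2))
c=pickle.load(open('w1.pkl','rb'));print(atz(c,323.98-.98-80+80.2+1,133.9+58,.088))
```

```text
[0.53400579 0.32998065 0.088     ] [0.53506924 0.33041447 0.0535    ]
[0.53132193 0.32878672 0.088     ]
```

View pics/t0p.png

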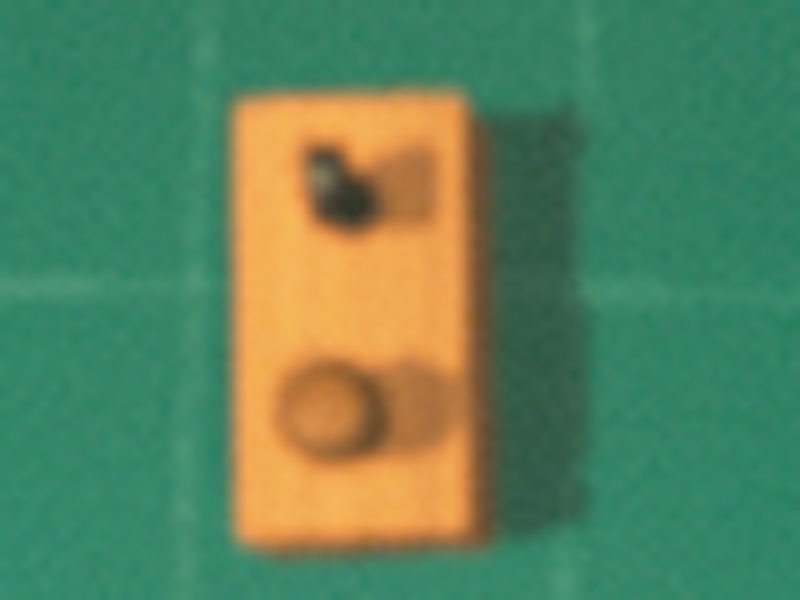

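>>> {"fn": "play_rows", "kwargs": {"motion": [[[0, 0.1, 0.3, -1, 0, 0, -7], [0, 0.1, 0.3, -3, 0, 0, -13], [0.3, 0.1, 0.3, -4, 0, 0, -13], [0.5, 0.1, 0.3, -4, 0, 0, -13], [0.5, 0.1, 0.3, -4, 0, 0, -13]]], "squeeze": 70}}

```text
clock: 4.35
tool_pos: [0.5338, 0.3301, 0.1048]
ee_rot: [0.547, -0.545, 0.448, -0.451]
ft_force: [-0.1, -0.1, -0.5]
opening: 0.499
```

Run:
```python
from rig import *; from h import *; import pickle
c=camera("wrist"); pickle.dump(c,open('w3.pkl','wb')); o=get_obs(); print(o["tool_pos"],Rq(o["ee_rot"]).as_matrix().round(3),o["opening"],o["joint_pos"],o["ft_force"])
cv2.imwrite('pics/w3.png',c["pixels"][100:380,160:480,::-1].repeat(2,0).repeat(2,1))
W=cloud(c); 
m=(W[...,2]>.083)&(W[...,2]<.093)&(np.hypot(W[...,0]-.533,W[...,1]-.329)<.02)
P=W[m]; print(len(P),P.mean(0))
r=cv2.minAreaRect((P[:,:2]*1e3).astype(np.float32)); print(r)
```

```text
[0.53383484 0.33008909 0.10485331] [[ 0.192  0.006  0.981]
 [-0.981  0.001  0.192]
 [ 0.    -1.     0.006]] 0.5006285687944199 [-0.28180239  0.59373069 -0.49884323  1.69175184  0.34205629  0.93861108
 -2.28984974] [0.47556467 0.55994128 1.04990998]
371 [0.53605978 0.33079281 0.08735481]
((534.8251342773438, 330.72650146484375), (18.760395050048828, 8.367603302001953), 11.35894775390625)
```

View pics/w3.png

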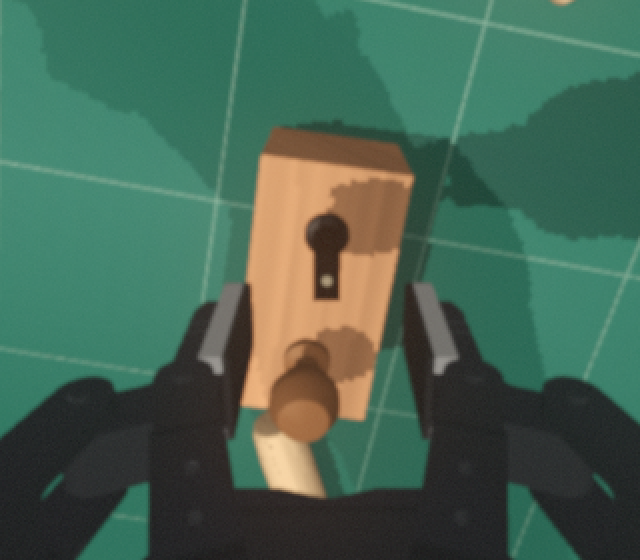

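>>> {"fn": "play_rows", "kwargs": {"motion": [[[0.5, 0.1, 0.05, -2.3, 0, 0, 0], [0.5, 0.1, 0.05, -4.6, 0, 0, 0], [0.5, 0.1, 0.05, -4.6, 0, 0, 0], [0.7, 0.1, 0.05, -4.6, 0, 0, 0], [0.8, 0.1, 0.05, -4.6, 0, 0, 0], [1, 0.1, 0.05, -4.6, 0, 0, 0], [1, 0.1, 0.05, -4.6, 0, 0, 0], [1, 0.1, 0.05, -4.6, 0, 0, 0]]]}}

```text
clock: 5.4
tool_pos: [0.5354, 0.331, 0.06]
ee_rot: [0.548, -0.544, 0.448, -0.451]
ft_force: [-0.3, -1.2, 6.5]
opening: 0.09
```

Run:
```python
from rig import *; from h import *
o=get_obs(); print(o["tool_pos"],o["opening"],o["ft_force"],o["wrist_torque"])
```

```text
[0.53537418 0.33103346 0.06000331] 0.089910981280883 [-0.30091196 -1.20734054  6.5395246 ] [-0.0908322   0.17029267 -0.02634655]
```

>>> {"fn": "play_rows", "kwargs": {"motion": [[[1, 0, 0, 0.5, 0, 0, 0], [1, 0, 0, 2, 0, 0, 0], [1, 0, 0, 4, 0, 0, 0], [1, 0, 0, 6.5, 0, 0, 0], [1, 0, 0, 9, 0, 0, 0], [1, 0, 0, 10, 0, 0, 0], [1, 0, 0, 10, 0, 0, 0]]]}}

```text
clock: 6.28
tool_pos: [0.5358, 0.3312, 0.1611]
ee_rot: [0.548, -0.543, 0.448, -0.451]
ft_force: [0.0, -0.5, 0.3]
opening: 0.091
```

Run:
```python
from rig import *; from h import *; import pickle
c=camera("scene"); d=camera("wrist"); o=get_obs(); print(o["tool_pos"],o["opening"],o["ft_force"],o["joint_pos"])
u,v=proj(c,o["tool_pos"]).astype(int);print(u,v)
cv2.imwrite('pics/s4.png',cv2.resize(c["pixels"][v-80:v+70,u-100:u+100,::-1],(800,600),interpolation=2))
cv2.imwrite('pics/w4.png',d["pixels"][100:380,160:480,::-1].repeat(2,0).repeat(2,1))
```

```text
[0.53510755 0.33063354 0.15938395] 0.09049564115876374 [-0.01650891 -0.84447442 -0.04123919] [-0.26547684  0.5365817  -0.52119146  1.64258866  0.30416018  1.03803223
 -2.25844057]
365 142
```

View pics/s4.png

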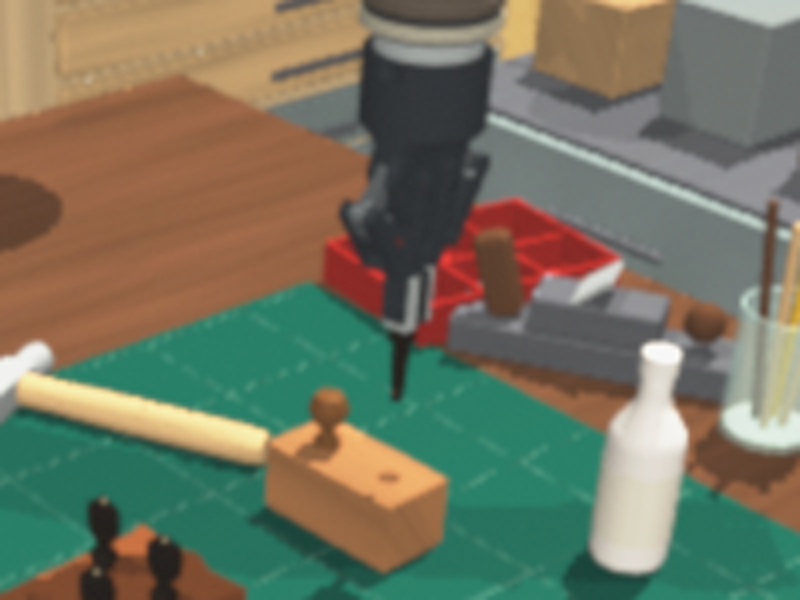

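View pics/w4.png

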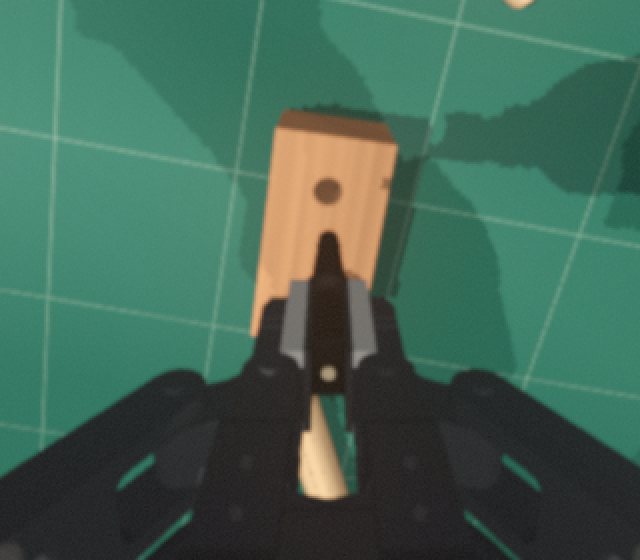

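>>> {"fn": "play_rows", "kwargs": {"motion": [[[1, 0, -0.5, 2, 0, 0, 6], [1, 0, -2, 4, 0, 0, 15], [1, 0, -5, 4, 0, 0, 24], [1, 0, -8, 4, 0, 0, 33], [1, 0, -11.5, 4, 0, 0, 42], [1, 0, -15, 4, 0, 0, 51], [1, 0, -18.5, 4, 0, 0, 60], [1, -0.3, -22, 4, 0, 0, 69], [1, -0.5, -25, 4, 0, 0, 78], [1, -0.5, -27.5, 4, 0, 0, 82], [1, -0.5, -28, 4, 0, 0, 82], [1, -0.5, -28, 4, 0, 0, 82]]]}}

```text
clock: 7.88
tool_pos: [0.5299, 0.0511, 0.199]
ee_rot: [0.709, -0.704, -0.018, 0.018]
ft_force: [-0.6, 0.5, -0.8]
opening: 0.091
```

Run:
```python
from rig import *; from h import *; import pickle
d=camera("wrist"); o=get_obs(); print(o["tool_pos"],Rq(o["ee_rot"]).as_matrix().round(3),o["opening"],o["ft_force"],o["joint_pos"])
pickle.dump((d,o),open('w5.pkl','wb'))
cv2.imwrite('pics/w5.png',d["pixels"][90:380,160:480,::-1].repeat(2,0).repeat(2,1))
for q in ["hole","fitted_peg0","peg"]:
    for r in regions_of(q,d)[:4]: print(q,r["score"],r["bbox"],r["pixels"].sum())
```

```text
[0.52991352 0.05179014 0.19917621] [[ 0.999 -0.    -0.053]
 [ 0.053  0.007  0.999]
 [ 0.    -1.     0.007]] 0.08874428284674353 [-0.23045198  0.51123299 -0.55805349] [ 0.48589036  0.41552059 -0.86079716  1.81817265  0.34887787  1.06792714
 -0.4506935 ]
hole 0.46 [325.6, 186.0, 12.4, 4.0] 72
hole 0.26 [357.1, 217.3, 103.3, 264.0] 12850
fitted_peg0 0.96 [329.8, 142.5, 31.6, 19.2] 439
fitted_peg0 0.83 [392.8, 142.2, 30.6, 23.4] 478
fitted_peg0 0.55 [386.3, 194.2, 27.0, 24.2] 530
peg 0.78 [322.8, 256.5, 15.0, 86.4] 1081
peg 0.33 [489.6, 224.8, 82.7, 42.5] 2785
peg 0.18 [329.6, 188.8, 11.2, 7.1] 70
```

View pics/w5.png

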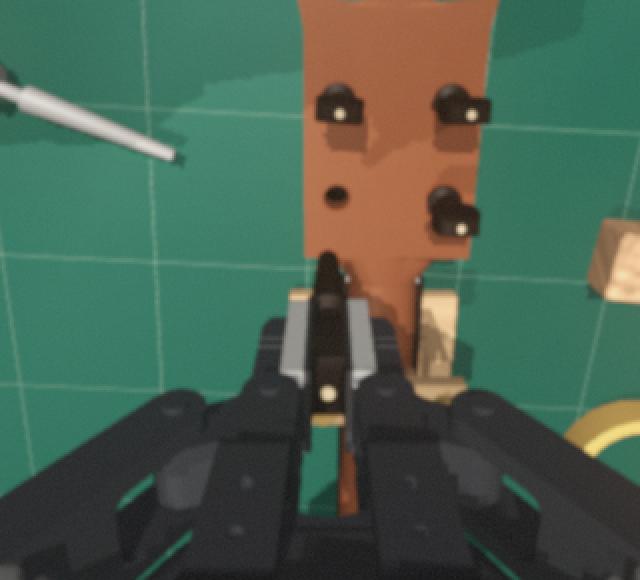

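Run:
```python
from h import *; import pickle
d,o=pickle.load(open('w5.pkl','rb'))
cv2.imwrite('pics/w5z.png',cv2.resize(d["pixels"][130:230,280:410,::-1],(780,600),interpolation=2))
H=atz(d,328,188,.075); print(H)
a,b,c_=[atz(d,*p,.118) for p in [(330,146.5),(395.5,147),(390.5,204.5)]]; print(a,b,c_)
ang=lambda v: np.degrees(np.arctan2(v[1],v[0])); print(ang(b-a),ang(b-c_)-90, np.linalg.norm(b-a),np.linalg.norm(b-c_))
print("hole pred",a+c_-b)
print("tip",proj(d,np.array([o["tool_pos"][0],o["tool_pos"][1],.145])), atz(d,324,217.5,.145), "button dot",atz(d,160+328/2,90+394/2,.227))
```

```text
[0.53472848 0.05256655 0.075     ]
[0.53296783 0.09994987 0.118     ] [0.58479933 0.10225982 0.118     ] [0.58703262 0.05378064 0.118     ]
2.5517843591529026 2.6375750529118562 0.051882953405569636 0.04853058477597669
hole pred [0.53520111 0.0514707  0.118     ]
tip [322.94996665 215.67463208] [0.53078358 0.05034156 0.145     ] button dot [0.53075807 0.04862769 0.227     ]
```

View pics/w5z.png

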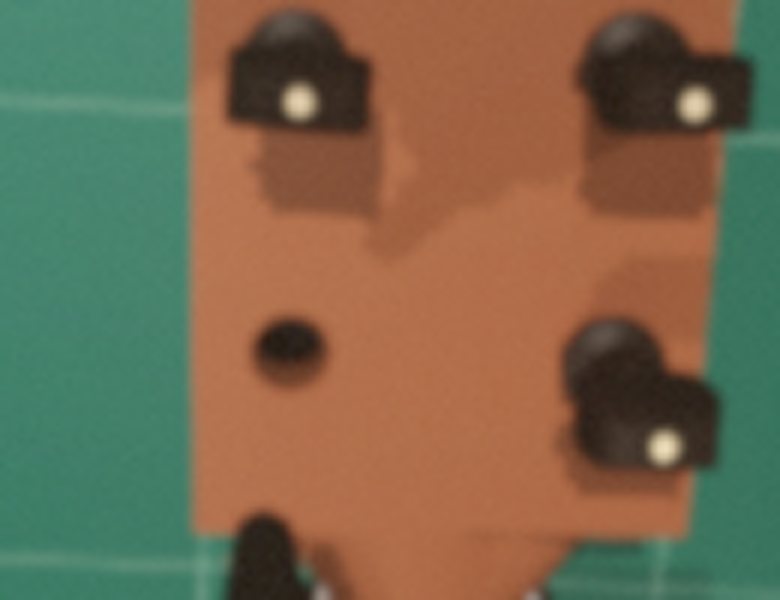

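Run:
```python
from h import *; import pickle
d,o=pickle.load(open('w5.pkl','rb')); W=cloud(d)
for p in [(.533,.1),(.585,.102),(.587,.054)]:
    m=(W[...,2]>.105)&(W[...,2]<.125)&(np.hypot(W[...,0]-p[0],W[...,1]-p[1])<.02); P=W[m]
    print(len(P),P.mean(0).round(4),P.max(0).round(4),P.min(0).round(4)); 
    P=P[P[:,2]>.113]
    print(cv2.minAreaRect((P[:,:2]*1e3).astype(np.float32)))
```

```text
310 [0.5322 0.1004 0.1163] [0.5423 0.1046 0.1205] [0.5225 0.0951 0.1051]
((532.3490600585938, 99.66362762451172), (8.983853340148926, 18.489992141723633), 87.85663604736328)
330 [0.5826 0.1027 0.1158] [0.5937 0.1071 0.1201] [0.574  0.0966 0.1051]
((583.8394165039062, 102.10183715820312), (18.286672592163086, 8.739192962646484), 4.893856525421143)
325 [0.5849 0.0555 0.1151] [0.5958 0.0591 0.1202] [0.5761 0.0496 0.1052]
((585.853515625, 54.31409454345703), (17.867507934570312, 8.838229179382324), 2.3088572025299072)
```

Run:
```python
import cv2
a=cv2.imread('pics/w4.png')[::2,::2]
cv2.imwrite('pics/w4z.png',cv2.resize(a[60:140,110:220],(880,640)[:2],interpolation=2)[:600])
```

```text
(no output)
```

View pics/w4z.png

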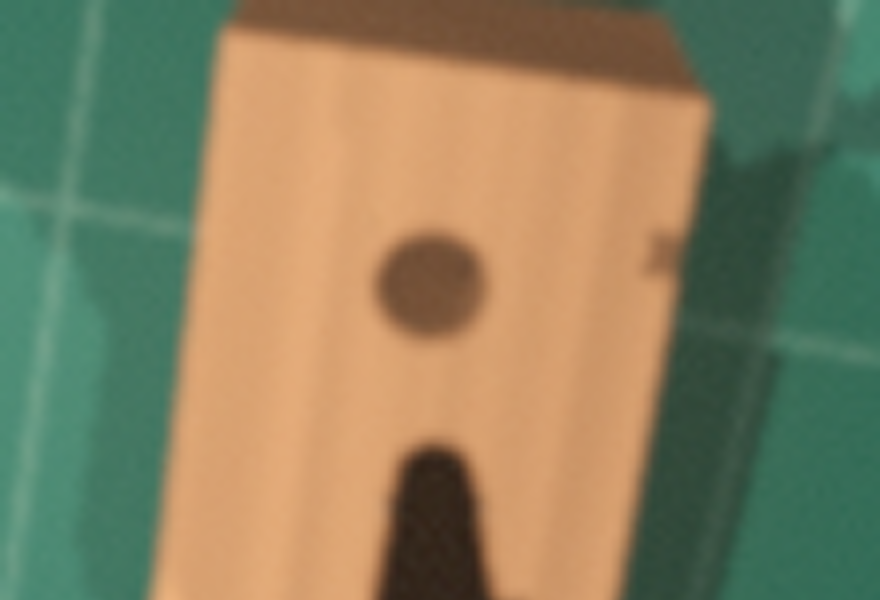

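Run:
```python
from h import *; import pickle
d,o=pickle.load(open('w5.pkl','rb'))
R=Rq(o["ee_rot"]).as_matrix(); Rct=d["R"]@R; pc=R.T@(-d["R"].T@d["t"]-o["tool_pos"])
def hit(px,R,p,z):
    ray=R@Rct.T@np.array([(px[0]-d["cx"])/foc(d),(px[1]-d["cy"])/foc(d),1]); c=p+R@pc
    return c+ray*(z-c[2])/ray[2]
def yawframe(R): # level frame from tool x yaw
    a=np.arctan2(R[1,0],R[0,0]); return np.array([[np.cos(a),np.sin(a)],[-np.sin(a),np.cos(a)]])
R4=Rq(np.array([.548,-.543,.448,-.451])).as_matrix(); p4=np.array([.5351,.3306,.1594])
h4=hit((323.4,195.2),R4,p4,.05); b=yawframe(R4)@(h4-p4)[:2]; print("block hole",h4,"offset in level tool (x, z)",b)
h5=hit((328.0,188.3),R,o["tool_pos"],.075); e=yawframe(R)@(h5-o["tool_pos"])[:2]; print("hole",h5,e)
print("needed shift world",yawframe(R).T@(e-b))
for px,RR,p in [((324,216.5),R4,p4),]:
    t=hit(px,RR,p,p[2]-.054); print(t,yawframe(RR)@(t-p)[:2])
```

```text
block hole [0.53320155 0.33006189 0.05      ] offset in level tool (x, z) [ 0.00016521 -0.00196631]
hole [0.53474618 0.05225679 0.075     ] [0.00485058 0.00021039]
needed shift world [0.00456367 0.00242147]
[0.53469935 0.32978464 0.1054    ] [ 0.00072371 -0.00054915]
```

>>> {"fn": "play_rows", "kwargs": {"motion": [[[1, 0.46, 0.24, 0, 0, 0, 0], [1, 0.46, 0.24, 0, 0, 0, 0], [1, 0.46, 0.24, -2, 0, 0, 0], [1, 0.46, 0.24, -4, 0, 0, 0], [1, 0.46, 0.24, -5.5, 0, 0, 0], [1, 0.46, 0.24, -5.5, 0, 0, 0], [1, 0.46, 0.24, -5.5, 0, 0, 0]]]}}

```text
clock: 8.95
tool_pos: [0.5349, 0.0547, 0.1448]
ee_rot: [0.709, -0.704, -0.02, 0.019]
ft_force: [-0.4, 0.4, 0.2]
opening: 0.092
```

Run:
```python
from rig import *; from h import *; import pickle
d=camera("wrist"); s=camera("scene");o=get_obs(); print(o["tool_pos"],Rq(o["ee_rot"]).as_matrix().round(3),o["ft_force"],o["wrist_torque"])
pickle.dump((d,o),open('w6.pkl','wb'))
cv2.imwrite('pics/w6z.png',cv2.resize(d["pixels"][150:270,260:420,::-1],(800,600),interpolation=2))
u,v=proj(s,np.array([.535,.054,.09])).astype(int)
cv2.imwrite('pics/s6z.png',cv2.resize(s["pixels"][v-45:v+45,u-60:u+60,::-1],(800,600),interpolation=2))
```

```text
[0.53506144 0.05458521 0.14508539] [[ 0.999  0.001 -0.055]
 [ 0.055  0.007  0.998]
 [ 0.002 -1.     0.007]] [ 0.42261428  0.45999629 -0.68401614] [-0.02528176  0.0286659   0.03202857]
```

View pics/w6z.png

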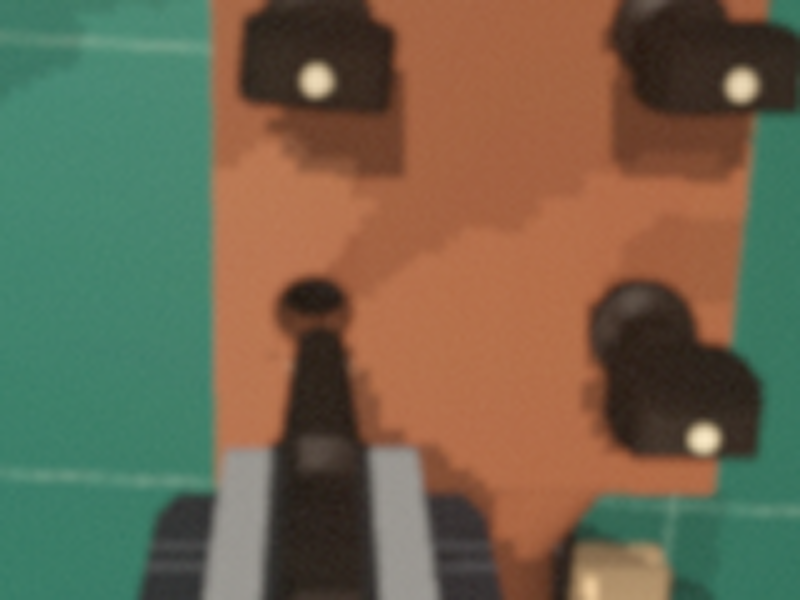

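View pics/s6z.png

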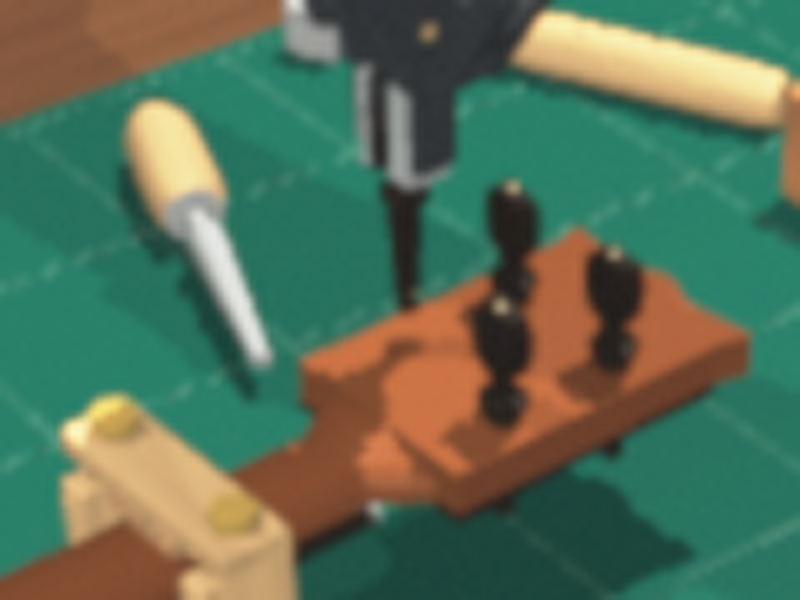

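Run:
```python
from h import *; import pickle
d,o=pickle.load(open('w6.pkl','rb'))
R=Rq(o["ee_rot"]).as_matrix()
a=np.arctan2(R[1,0],R[0,0]); Y=np.array([[np.cos(a),np.sin(a)],[-np.sin(a),np.cos(a)]])
for hx in [(313.5,312),(313,310)]:
    px=((hx[0]+.5)/5-.5+260,(hx[1]+.5)/5-.5+150)
    H=atz(d,*px,.075); print(px,H,Y@(H-o["tool_pos"])[:2])
tp=((320+.5)/5-.5+260,(338+.5)/5-.5+150); T=atz(d,*tp,o["tool_pos"][2]-.054); print(T,Y@(T-o["tool_pos"])[:2])
b4=proj(d,o["tool_pos"]); print(b4)
```

```text
(322.3, 212.0) [0.53461494 0.0520241  0.075     ] [-0.00058565 -0.00253292]
(322.2, 211.6) [0.53451511 0.05236812 0.075     ] [-0.00066655 -0.00218396]
[0.53552592 0.05428638 0.09108539] [ 0.00044747 -0.00032375]
[322.93979414 253.33113128]
```

>>> {"fn": "play_rows", "kwargs": {"motion": [[[1, -0.08, -0.08, -0.5, 0, 0, 0], [1, -0.08, -0.08, -1, 0, 0, 0], [1, -0.08, -0.08, -1.4, 0, 0, 0], [1, -0.08, -0.08, -1.8, 0, 0, 0], [1, -0.08, -0.08, -2.2, 0, 0, 0], [1, -0.08, -0.08, -2.5, 0, 0, 0], [1, -0.08, -0.08, -2.5, 0, 0, 0]]]}}

```text
clock: 9.93
tool_pos: [0.5341, 0.0538, 0.1198]
ee_rot: [0.709, -0.704, -0.02, 0.019]
ft_force: [-0.7, -0.3, -0.4]
opening: 0.092
```

```bash
cat > st.py <<'E'
from rig import *; from h import *
o=get_obs(); R=Rq(o["ee_rot"]).as_matrix(); print(o["clock"],(o["tool_pos"]*1e3).round(2),"yaw",np.degrees(np.arctan2(R[1,0],R[0,0])).round(2),"down",R[:2,1].round(4),"F",o["ft_force"].round(2),"M",o["wrist_torque"].round(3),o["opening"].round(3))
E
python3 st.py
```

```text
Traceback (most recent call last):
  File "st.py", line 2, in <module>
    o=get_obs(); R=Rq(o["ee_rot"]).as_matrix(); print(o["clock"],(o["tool_pos"]*1e3).round(2),"yaw",np.degrees(np.arctan2(R[1,0],R[0,0])).round(2),"down",R[:2,1].round(4),"F",o["ft_force"].round(2),"M",o["wrist_torque"].round(3),o["opening"].round(3))
                                                                                                                                                                                                                                     ^^^^^^^^^^^^^^^^^^
AttributeError: 'float' object has no attribute 'round'
```

```bash
sed -i 's/o\["opening"\].round(3)/round(o["opening"],3)/' st.py; python3 st.py
```

```text
9.925 [534.12  53.81 119.83] yaw 3.13 down [0.0008 0.007 ] F [-0.74 -0.32 -0.4 ] M [-0.01   0.029  0.008] 0.092
```

>>> {"fn": "play_rows", "kwargs": {"motion": [[[1, 0, 0, -0.2, 0, 0, 0], [1, 0, 0, -0.4, 0, 0, 0], [1, 0, 0, -0.6, 0, 0, 0], [1, 0, 0, -0.6, 0, 0, 0]]]}}

```text
clock: 10.42
tool_pos: [0.534, 0.0538, 0.1136]
ee_rot: [0.709, -0.704, -0.02, 0.019]
ft_force: [0.5, 0.1, 0.0]
opening: 0.093
```

```bash
python3 st.py
```

```text
10.425 [534.02  53.78 113.64] yaw 3.14 down [0.0005 0.007 ] F [0.48 0.09 0.01] M [ 0.035 -0.006 -0.033] 0.093
```

Force noise about 0.5 N, no contact with the tip about 15 mm down. Going on.

>>> {"fn": "play_rows", "kwargs": {"motion": [[[1, 0, 0, -0.15, 0, 0, 0], [1, 0, 0, -0.3, 0, 0, 0], [1, 0, 0, -0.4, 0, 0, 0], [1, 0, 0, -0.4, 0, 0, 0]]]}}

```text
clock: 10.92
tool_pos: [0.534, 0.0538, 0.1096]
ee_rot: [0.709, -0.704, -0.02, 0.019]
ft_force: [0.1, -0.0, 0.6]
opening: 0.089
```

>>> {"fn": "play_rows", "kwargs": {"motion": [[[1, 0, 0, -0.1, 0, 0, 0], [1, 0, 0, -0.2, 0, 0, 0], [1, 0, 0, -0.2, 0, 0, 0]]]}}

```text
clock: 11.3
tool_pos: [0.5339, 0.0538, 0.1075]
ee_rot: [0.709, -0.704, -0.019, 0.019]
ft_force: [0.1, -0.1, -0.8]
opening: 0.087
```

>>> {"fn": "play_rows", "kwargs": {"motion": [[[1, 0, 0, -0.1, 0, 0, 0], [1, 0, 0, -0.2, 0, 0, 0], [1, 0, 0, -0.2, 0, 0, 0]]]}}

```text
clock: 11.68
tool_pos: [0.5339, 0.0537, 0.1054]
ee_rot: [0.709, -0.704, -0.019, 0.019]
ft_force: [-0.4, 0.2, 0.0]
opening: 0.092
```

>>> {"fn": "play_rows", "kwargs": {"motion": [[[1, 0, 0, -0.1, 0, 0, 0], [1, 0, 0, -0.15, 0, 0, 0], [1, 0, 0, -0.15, 0, 0, 0]]]}}

```text
clock: 12.05
tool_pos: [0.5338, 0.0537, 0.1038]
ee_rot: [0.709, -0.704, -0.019, 0.019]
ft_force: [-0.4, 0.1, 1.0]
opening: 0.088
```

>>> {"fn": "play_rows", "kwargs": {"motion": [[[1, 0, 0, -0.1, 0, 0, 0], [1, 0, 0, -0.1, 0, 0, 0], [1, 0, 0, -0.1, 0, 0, 0]]]}}

```text
clock: 12.42
tool_pos: [0.5338, 0.0538, 0.1028]
ee_rot: [0.709, -0.704, -0.019, 0.019]
ft_force: [-0.5, 0.3, -1.4]
opening: 0.093
```

>>> {"fn": "play_rows", "kwargs": {"motion": [[[1, 0, 0, -0.1, 0, 0, 0], [1, 0, 0, -0.1, 0, 0, 0], [1, 0, 0, -0.1, 0, 0, 0]]]}}

```text
clock: 12.8
tool_pos: [0.5338, 0.0537, 0.1018]
ee_rot: [0.709, -0.704, -0.019, 0.019]
ft_force: [0.2, -0.2, -0.2]
opening: 0.092
```

```bash
python3 st.py
```

```text
12.8 [533.82  53.72 101.82] yaw 3.14 down [-0.0001  0.0069] F [ 0.16 -0.21 -0.2 ] M [ 0.023 -0.015 -0.03 ] 0.092
```

>>> {"fn": "play_rows", "kwargs": {"motion": [[[1, 0, 0, -0.1, 0, 0, 0], [1, 0, 0, -0.1, 0, 0, 0], [1, 0, 0, -0.1, 0, 0, 0]]]}}

```text
clock: 13.18
tool_pos: [0.5338, 0.0538, 0.1008]
ee_rot: [0.709, -0.704, -0.019, 0.019]
ft_force: [0.1, -0.1, -0.4]
opening: 0.09
```

>>> {"fn": "play_rows", "kwargs": {"motion": [[[1, 0, 0, -0.1, 0, 0, 0], [1, 0, 0, -0.1, 0, 0, 0], [1, 0, 0, -0.1, 0, 0, 0]]]}}

```text
clock: 13.55
tool_pos: [0.5338, 0.0537, 0.0998]
ee_rot: [0.709, -0.704, -0.019, 0.019]
ft_force: [1.2, -0.4, 0.1]
opening: 0.093
```

```bash
python3 st.py
```

```text
13.55 [533.8   53.75  99.78] yaw 3.14 down [-0.0002  0.007 ] F [ 1.15 -0.42  0.14] M [ 0.043  0.016 -0.031] 0.093
```

>>> {"fn": "play_rows", "kwargs": {"motion": [[[1, 0, 0, -0.1, 0, 0, 0], [1, 0, 0, -0.1, 0, 0, 0], [1, 0, 0, -0.1, 0, 0, 0]]]}}

```text
clock: 13.92
tool_pos: [0.5338, 0.0538, 0.0988]
ee_rot: [0.709, -0.704, -0.019, 0.019]
ft_force: [-0.6, -0.4, 0.0]
opening: 0.089
```

>>> {"fn": "play_rows", "kwargs": {"motion": [[[1, 0, 0, -0.07, 0, 0, 0], [1, 0, 0, -0.07, 0, 0, 0], [1, 0, 0, -0.07, 0, 0, 0]]]}}

```text
clock: 14.3
tool_pos: [0.5338, 0.0537, 0.098]
ee_rot: [0.709, -0.704, -0.019, 0.019]
ft_force: [0.1, 0.9, -0.3]
opening: 0.096
```

```bash
python3 st.py
```

```text
14.3 [533.78  53.74  98.03] yaw 3.14 down [-0.0002  0.007 ] F [ 0.1   0.89 -0.27] M [-0.041 -0.096  0.01 ] 0.096
```

>>> {"fn": "play_rows", "kwargs": {"motion": [[[1, 0, 0, -0.07, 0, 0, 0], [1, 0, 0, -0.07, 0, 0, 0], [1, 0, 0, -0.07, 0, 0, 0]]]}}

```text
clock: 14.68
tool_pos: [0.5338, 0.0537, 0.0974]
ee_rot: [0.709, -0.704, -0.019, 0.019]
ft_force: [-0.4, 0.1, 0.2]
opening: 0.089
```

```bash
python3 st.py
```

```text
14.675 [533.79  53.74  97.35] yaw 3.14 down [-0.0002  0.007 ] F [-0.4   0.07  0.16] M [-0.065 -0.055 -0.002] 0.089
```

>>> {"fn": "play_rows", "kwargs": {"motion": [[[1, 0, 0, -0.07, 0, 0, 0], [1, 0, 0, -0.07, 0, 0, 0], [1, 0, 0, -0.07, 0, 0, 0]]]}}

```text
clock: 15.05
tool_pos: [0.5338, 0.0537, 0.0966]
ee_rot: [0.709, -0.704, -0.019, 0.019]
ft_force: [0.7, -0.0, -0.5]
opening: 0.089
```

```bash
python3 st.py
```

```text
15.05 [533.82  53.71  96.64] yaw 3.14 down [-0.0002  0.007 ] F [ 0.74 -0.01 -0.52] M [-0.035 -0.017 -0.027] 0.089
```

>>> {"fn": "play_rows", "kwargs": {"motion": [[[1, 0, 0, -0.07, 0, 0, 0], [1, 0, 0, -0.07, 0, 0, 0], [1, 0, 0, -0.07, 0, 0, 0]]]}}

```text
clock: 15.42
tool_pos: [0.5338, 0.0537, 0.0959]
ee_rot: [0.709, -0.704, -0.019, 0.019]
ft_force: [-0.3, -1.3, -0.2]
opening: 0.089
```

```bash
python3 st.py
```

```text
15.425 [533.84  53.75  95.95] yaw 3.14 down [-0.0001  0.007 ] F [-0.28 -1.35 -0.22] M [-0.058 -0.11  -0.03 ] 0.089
```

>>> {"fn": "play_rows", "kwargs": {"motion": [[[1, 0, 0, -0.07, 0, 0, 0], [1, 0, 0, -0.07, 0, 0, 0], [1, 0, 0, -0.07, 0, 0, 0]]]}}

```text
clock: 15.8
tool_pos: [0.5339, 0.0537, 0.0952]
ee_rot: [0.709, -0.704, -0.019, 0.019]
ft_force: [1.2, 0.4, -0.2]
opening: 0.088
```

```bash
python3 st.py
python3 - <<'E'
from rig import *; from h import *
d=camera("wrist"); s=camera("scene")
cv2.imwrite('pics/w7z.png',cv2.resize(d["pixels"][150:310,240:420,::-1],(675,600),interpolation=2))
u,v=proj(s,np.array([.535,.054,.09])).astype(int)
cv2.imwrite('pics/s7z.png',cv2.resize(s["pixels"][v-45:v+45,u-60:u+60,::-1],(800,600),interpolation=2))
E
```

```text
15.8 [533.91  53.68  95.23] yaw 3.14 down [-0.     0.007] F [ 1.17  0.41 -0.18] M [-0.085 -0.202  0.004] 0.088
```

View pics/w7z.png

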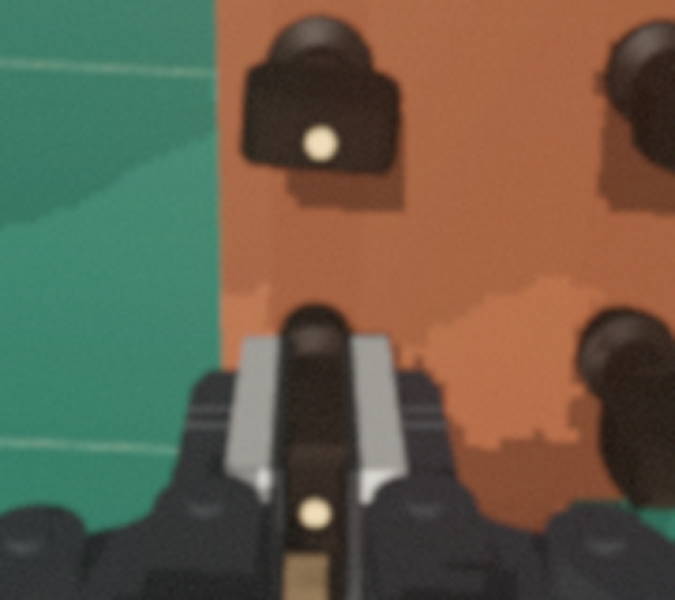

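View pics/s7z.png

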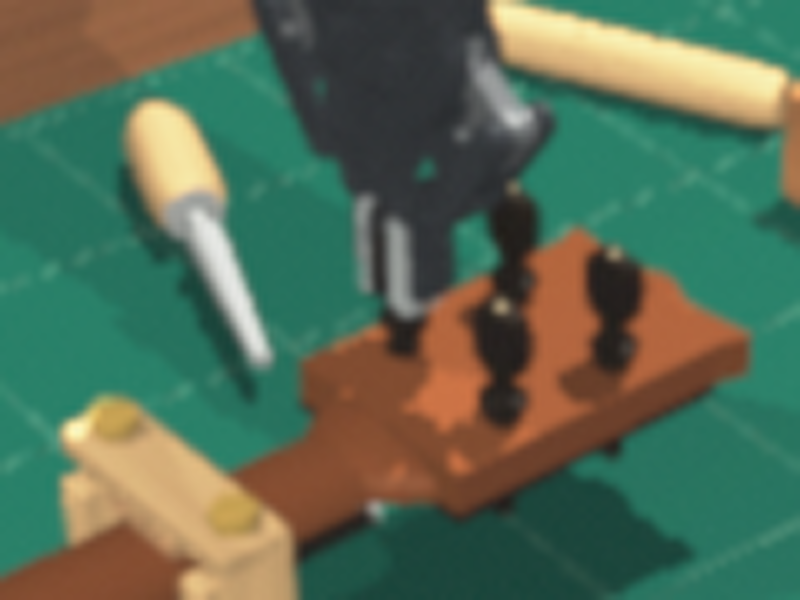

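>>> {"fn": "play_rows", "kwargs": {"motion": [[[1, 0.007, 0, -0.05, 0, 0, 0], [1, 0.007, 0, -0.05, 0, 0, 0], [1, 0.007, 0, -0.05, 0, 0, 0]]]}}

```text
clock: 16.27
tool_pos: [0.5339, 0.0537, 0.0947]
ee_rot: [0.709, -0.704, -0.019, 0.019]
ft_force: [0.7, -0.3, 0.4]
opening: 0.09
```

```bash
python3 st.py
```

```text
16.275 [533.92  53.69  94.71] yaw 3.14 down [-0.0001  0.007 ] F [ 0.69 -0.29  0.35] M [-0.072 -0.102  0.015] 0.09
```

>>> {"fn": "play_rows", "kwargs": {"motion": [[[1, 0.003, 0, -0.05, 0, 0, 0], [1, 0.003, 0, -0.05, 0, 0, 0], [1, 0.003, 0, -0.05, 0, 0, 0]]]}}

```text
clock: 16.65
tool_pos: [0.5339, 0.0537, 0.0942]
ee_rot: [0.709, -0.704, -0.019, 0.019]
ft_force: [0.6, -0.4, 0.2]
opening: 0.09
```

```bash
python3 st.py
```

```text
16.65 [533.93  53.66  94.19] yaw 3.14 down [-0.0002  0.007 ] F [ 0.56 -0.44  0.25] M [-0.087 -0.138  0.008] 0.09
```

>>> {"fn": "play_rows", "kwargs": {"motion": [[[1, 0.005, -0.003, -0.05, 0, 0, 0], [1, 0.005, -0.003, -0.05, 0, 0, 0], [1, 0.005, -0.003, -0.05, 0, 0, 0]]]}}

```text
clock: 17.02
tool_pos: [0.534, 0.0536, 0.0937]
ee_rot: [0.709, -0.704, -0.019, 0.019]
ft_force: [0.0, -0.4, 0.9]
opening: 0.094
```

```bash
python3 st.py
```

```text
17.025 [533.99  53.61  93.7 ] yaw 3.14 down [-0.0002  0.0069] F [ 0.05 -0.43  0.93] M [-0.069 -0.028  0.064] 0.094
```

>>> {"fn": "play_rows", "kwargs": {"motion": [[[1, 0.005, -0.003, -0.05, 0, 0, 0], [1, 0.005, -0.003, -0.05, 0, 0, 0], [1, 0.005, -0.003, -0.05, 0, 0, 0]]]}}

```text
clock: 17.4
tool_pos: [0.534, 0.0536, 0.0932]
ee_rot: [0.709, -0.704, -0.019, 0.019]
ft_force: [0.3, -0.6, 2.7]
opening: 0.091
```

```bash
python3 st.py
```

```text
17.4 [534.01  53.65  93.22] yaw 3.14 down [-0.0002  0.0069] F [ 0.26 -0.58  2.74] M [-0.047  0.117 -0.029] 0.091
```

>>> {"fn": "play_rows", "kwargs": {"motion": [[[1, 0.001, -0.003, -0.03, 0, 0, 0], [1, 0.001, -0.003, -0.03, 0, 0, 0], [1, 0.001, -0.003, -0.03, 0, 0, 0]]]}}

```text
clock: 17.77
tool_pos: [0.534, 0.0537, 0.093]
ee_rot: [0.709, -0.704, -0.019, 0.019]
ft_force: [-1.1, -0.6, 3.5]
opening: 0.093
```

```bash
python3 st.py
```

```text
17.775 [534.05  53.67  93.01] yaw 3.14 down [-0.0001  0.0069] F [-1.12 -0.59  3.53] M [-0.082  0.223  0.028] 0.093
```

>>> {"fn": "play_rows", "kwargs": {"motion": [[[1, -0.003, -0.001, -0.02, 0, 0, 5], [1, -0.003, -0.001, -0.03, 0, 0, 10], [1, -0.003, -0.001, -0.04, 0, 0, 10]]]}}

```text
clock: 18.15
tool_pos: [0.5338, 0.0536, 0.0926]
ee_rot: [0.705, -0.7, -0.08, 0.081]
ft_force: [-1.9, -1.1, 4.8]
opening: 0.086
```

```bash
python3 st.py
```

```text
18.15 [533.83  53.61  92.57] yaw 13.11 down [-0.0018  0.0069] F [-1.86 -1.11  4.77] M [-0.188  0.421  0.013] 0.086
```

>>> {"fn": "play_rows", "kwargs": {"motion": [[[1, -0.004, -0.002, -0.03, 0, 0, -7], [1, -0.005, -0.002, -0.05, 0, 0, -14], [1, -0.006, -0.003, -0.07, 0, 0, -20], [1, -0.006, -0.003, -0.08, 0, 0, -20]]]}}

```text
clock: 18.65
tool_pos: [0.5342, 0.0536, 0.092]
ee_rot: [0.708, -0.703, 0.042, -0.043]
ft_force: [1.1, -0.7, 3.8]
opening: 0.093
```

```bash
python3 st.py
```

```text
18.65 [534.22  53.65  91.97] yaw -6.95 down [0.0017 0.0069] F [ 1.09 -0.71  3.82] M [-0.165 -0.152  0.013] 0.093
```

>>> {"fn": "play_rows", "kwargs": {"motion": [[[1, -0.018, -0.004, -0.04, 0, 0, 9], [1, -0.042, -0.005, -0.07, 0, 0, 18], [1, -0.065, -0.01, -0.1, 0, 0, 27], [1, -0.065, -0.01, -0.1, 0, 0, 27]]]}}

```text
clock: 19.15
tool_pos: [0.5336, 0.0536, 0.0912]
ee_rot: [0.699, -0.693, -0.124, 0.124]
ft_force: [-2.2, -0.7, 6.3]
opening: 0.094
```

```bash
python3 st.py
```

```text
19.15 [533.63  53.56  91.22] yaw 20.26 down [-0.0016  0.0073] F [-2.21 -0.69  6.29] M [-0.14   0.39   0.043] 0.094
```

>>> {"fn": "play_rows", "kwargs": {"motion": [[[1, 0.012, -0.003, -0.04, 0, 0, -9], [1, 0.038, -0.001, -0.07, 0, 0, -18], [1, 0.064, -0.002, -0.1, 0, 0, -27], [1, 0.084, -0.005, -0.11, 0, 0, -34], [1, 0.084, -0.005, -0.11, 0, 0, -34]]]}}

```text
clock: 19.77
tool_pos: [0.5345, 0.0536, 0.0905]
ee_rot: [0.704, -0.7, 0.084, -0.085]
ft_force: [-2.0, 0.2, 6.1]
opening: 0.089
```

```bash
python3 st.py
```

```text
19.775 [534.47  53.6   90.47] yaw -13.74 down [0.003  0.0065] F [-1.97  0.18  6.1 ] M [-0.181  0.397  0.003] 0.089
```

>>> {"fn": "play_rows", "kwargs": {"motion": [[[1, -0.027, -0.001, -0.03, 0, 0, 9], [1, -0.05, -0.001, -0.06, 0, 0, 18], [1, -0.075, -0.003, -0.09, 0, 0, 27], [1, -0.094, -0.006, -0.1, 0, 0, 34], [1, -0.094, -0.006, -0.1, 0, 0, 34]]]}}

```text
clock: 20.4
tool_pos: [0.5337, 0.0536, 0.09]
ee_rot: [0.698, -0.693, -0.126, 0.125]
ft_force: [-1.4, -2.5, 9.2]
opening: 0.092
```

```bash
python3 st.py
python3 - <<'E'
from rig import *; from h import *
d=camera("wrist"); s=camera("scene")
cv2.imwrite('pics/w8z.png',cv2.resize(d["pixels"][150:310,240:420,::-1],(675,600),interpolation=2))
u,v=proj(s,np.array([.535,.054,.09])).astype(int)
cv2.imwrite('pics/s8z.png',cv2.resize(s["pixels"][v-45:v+45,u-60:u+60,::-1],(800,600),interpolation=2))
E
```

```text
20.4 [533.69  53.57  89.98] yaw 20.44 down [-0.0009  0.0071] F [-1.41 -2.47  9.25] M [-0.251  0.5    0.019] 0.092
```

View pics/w8z.png

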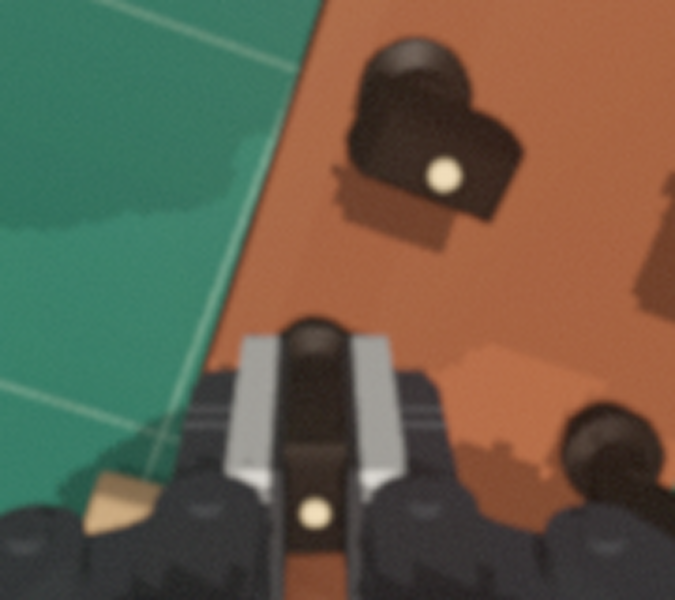

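View pics/s8z.png

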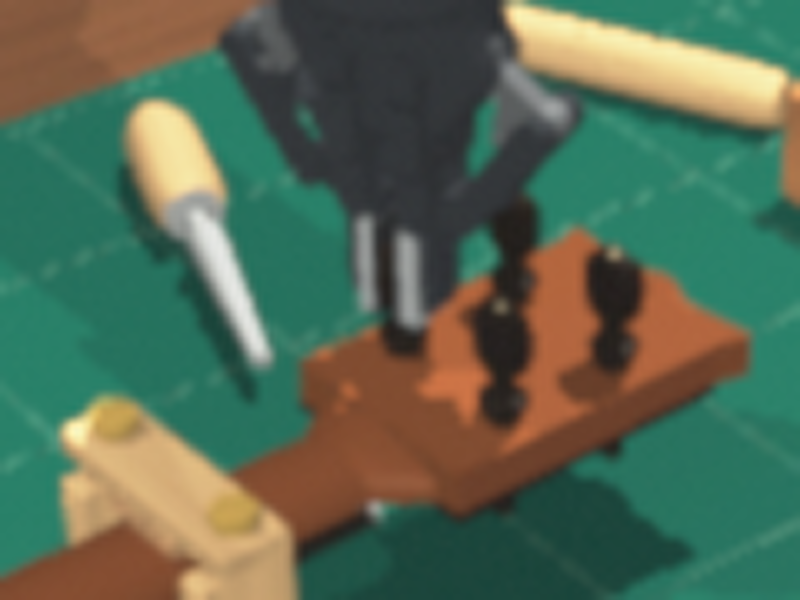

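>>> {"fn": "play_rows", "kwargs": {"motion": [[[1, 0.018, -0.004, -0.02, 0, 0, -9], [1, 0.036, -0.004, -0.05, 0, 0, -18], [1, 0.056, -0.005, -0.07, 0, 0, -27], [1, 0.072, -0.007, -0.08, 0, 0, -34], [1, 0.072, -0.007, -0.08, 0, 0, -34]]]}}

```text
clock: 21.12
tool_pos: [0.5345, 0.0536, 0.0896]
ee_rot: [0.704, -0.7, 0.083, -0.085]
ft_force: [-1.1, -0.3, 6.3]
opening: 0.091
```

```bash
python3 st.py
```

```text
21.125 [534.46  53.57  89.57] yaw -13.65 down [0.0036 0.0059] F [-1.06 -0.25  6.32] M [-0.176  0.319 -0.015] 0.091
```

>>> {"fn": "play_rows", "kwargs": {"motion": [[[1, -0.025, -0.001, -0.03, 0, 0, 9], [1, -0.045, -0.001, -0.05, 0, 0, 18], [1, -0.065, -0.003, -0.07, 0, 0, 27], [1, -0.082, -0.006, -0.07, 0, 0, 34], [1, -0.082, -0.006, -0.07, 0, 0, 34]]]}}

```text
clock: 21.75
tool_pos: [0.5336, 0.0536, 0.0892]
ee_rot: [0.698, -0.693, -0.126, 0.126]
ft_force: [-2.6, -1.2, 7.1]
opening: 0.09
```

```bash
python3 st.py
```

```text
21.75 [533.63  53.58  89.22] yaw 20.53 down [-0.0004  0.0071] F [-2.6  -1.22  7.09] M [-0.154  0.556  0.064] 0.09
```

>>> {"fn": "play_rows", "kwargs": {"motion": [[[1, 0.015, -0.003, -0.02, 0, 0, -9], [1, 0.035, -0.003, -0.03, 0, 0, -17.7], [1, 0.035, -0.003, -0.03, 0, 0, -17.7]]]}}

```text
clock: 22.12
tool_pos: [0.534, 0.0536, 0.0891]
ee_rot: [0.709, -0.705, -0.019, 0.017]
ft_force: [-0.3, -0.5, 4.6]
opening: 0.086
```

```bash
python3 st.py
```

```text
22.125 [534.    53.6   89.07] yaw 2.95 down [0.002  0.0065] F [-0.33 -0.49  4.62] M [-0.072  0.212 -0.072] 0.086
```

>>> {"fn": "play_rows", "kwargs": {"motion": [[[1, 0, 0, 0.01, 0, 0, 0], [1, 0, 0, 0.01, 0, 0, 0]]]}}

```text
clock: 22.38
tool_pos: [0.534, 0.0536, 0.0891]
ee_rot: [0.709, -0.704, -0.02, 0.018]
ft_force: [0.6, -0.9, 1.8]
opening: 0.09
```

```bash
python3 st.py
```

```text
22.375 [534.02  53.58  89.1 ] yaw 3.07 down [0.0018 0.0067] F [ 0.61 -0.86  1.77] M [-0.072  0.125 -0.026] 0.09
```

>>> {"fn": "play_rows", "kwargs": {"motion": [[[0.85, 0, 0, 0, 0, 0, 0], [0.7, 0, 0, 0, 0, 0, 0], [0.65, 0, 0, 0, 0, 0, 0], [0.65, 0, 0, 0, 0, 0, 0], [0.65, 0, 0, 2, 0, 0, 0], [0.65, 0, 0, 4, 0, 0, 0], [0.65, 0, 0, 7, 0, 0, 0], [0.65, 0, 0, 9, 0, 0, 0], [0.65, 0, 0, 9, 0, 0, 0]]]}}

```text
clock: 23.5
tool_pos: [0.5351, 0.0537, 0.1812]
ee_rot: [0.709, -0.705, -0.021, 0.017]
ft_force: [-0.6, 0.0, -0.4]
opening: 0.35
```

```bash
python3 st.py
python3 - <<'E'
from rig import *; from h import *; import pickle
d=camera("wrist"); s=camera("scene"); pickle.dump(d,open('w9.pkl','wb'))
cv2.imwrite('pics/w9z.png',cv2.resize(d["pixels"][100:300,220:440,::-1],(660,600),interpolation=2))
u,v=proj(s,np.array([.535,.054,.09])).astype(int)
cv2.imwrite('pics/s9z.png',cv2.resize(s["pixels"][v-45:v+45,u-60:u+60,::-1],(800,600),interpolation=2))
W=cloud(d); H=np.array([.5345,.0525])
m=(W[...,2]>.108)&(W[...,2]<.13)&(np.hypot(W[...,0]-H[0],W[...,1]-H[1])<.018); P=W[m]
print(len(P),P.mean(0),np.percentile(P[:,2],[50,95]),cv2.minAreaRect((P[P[:,2]>.112][:,:2]*1e3).astype(np.float32)))
for p in [(.533,.1),(.585,.102),(.587,.054)]:
    m=(W[...,2]>.108)&(W[...,2]<.13)&(np.hypot(W[...,0]-p[0],W[...,1]-p[1])<.018); P=W[m]; print(len(P),P.mean(0),np.percentile(P[:,2],[50,95]))
E
```

```text
23.5 [535.09  53.75 181.23] yaw 3.05 down [0.0056 0.0065] F [-0.61  0.03 -0.39] M [0.017 0.042 0.026] 0.35
262 [0.53472377 0.05423321 0.11596293] [0.11682503 0.11828632] ((534.885986328125, 52.48733901977539), (8.070093154907227, 17.5435791015625), 2.7030880451202393)
349 [0.53226393 0.10041186 0.11654633] [0.11745582 0.11910372]
352 [0.58273198 0.10260645 0.11654014] [0.11747875 0.11930707]
335 [0.58510055 0.05549708 0.11579595] [0.11689054 0.11915238]
```

View pics/w9z.png

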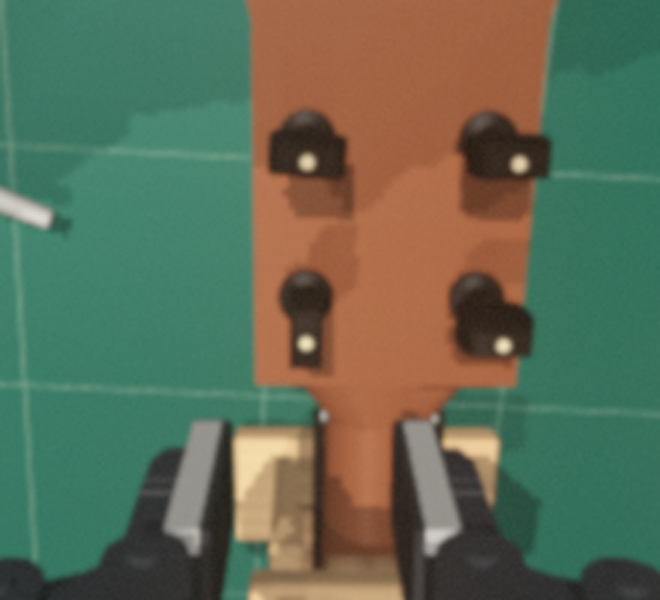

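View pics/s9z.png

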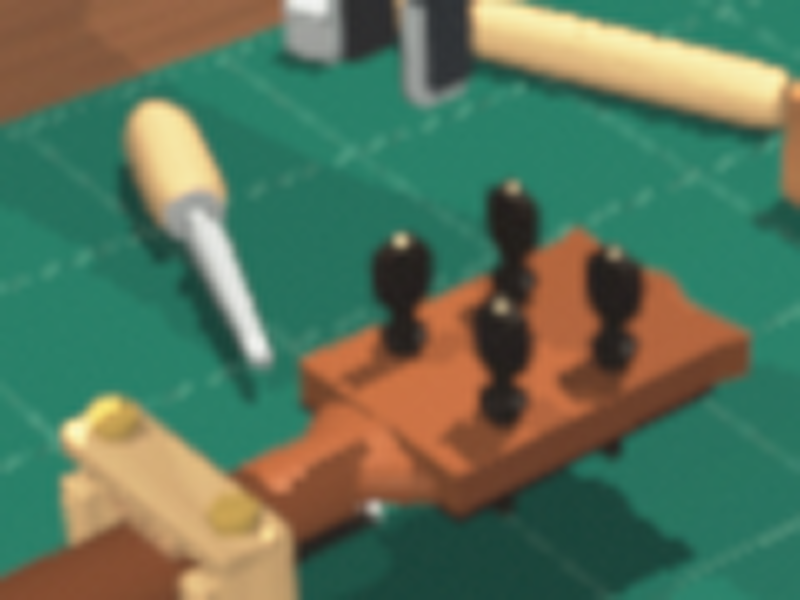

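```bash
python3 -c "
from rig import *
print(hand_in())"
```

```text
the job is handed in; nothing more can be done
None
```

I took the flat-buttoned peg from the block, started it in the empty hole and turned it in until it wedged, then let go and handed in. No verdict was reported.

- **Bite:** the taper first bit at about 93.2 mm tool height, with 3–4 N upward and side force around 1 N or less. By my estimate the tip was about 36 mm below the wood.
- **Turning in:** I turned it to and fro by up to about 17° either side under roughly 4–9 N, giving way sideways. It went in about 4.1 mm past the bite. I eased the push to 1.8 N before opening the fingers.
- **After release:** the peg stands by itself with its button top at about the same height as the others. The collar is about 4 mm above the wood, and the button lies within about 1° of the neck line. The hand is clear, and nothing else in the close-up pictures had moved; I did not re-check the rest of the bench. It took about 23.6 s.
- **Not checked:** I could not read the wedging force directly. About 40 N is inferred from the depth.

**Disagreement in the task:** the pictures and depth data show the other three buttons with their wide side across the neck. The text says they lie in line with it. I followed the stated rule, peg x along the uke's y, so the new button lies along the neck and looks a quarter turn off from the other three.

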